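Clamp the star diagonal in the ratchet bench clamp and hold the pressure

ROBOT

A 6-joint arm with a two-finger parallel gripper is mounted at the origin on the work surface. World frame = base frame: x ahead of the robot, y to its left, z up, the work surface at z = 0. Lengths are in m, angles in degrees, forces in N, time in s.
With the tool pointing down it reaches from about 0.35 to 0.775 m from the base axis. Payload 7.3 kg.
Tool frame: the origin (TCP) lies at the very end of the fingers, on their centre line; the grasp point (between the pads) lies 19 mm behind it; z points along the fingers, y is the direction in which the jaws open and shut (so a half turn about z gives the same grasp; the last joint's range is limited). The gripper opens to 92 mm and grips with 3 to 60 N. Pads are 19 mm wide; open, the fingers measure 130 mm over their backs; the gripper's body (75 mm by 190 mm) begins 47 mm behind the grasp point.
Start: joints at [58.957, 19.595, 87.324, -0, 73.075, -8.365], TCP at [0.202, 0.484, 0.227] pointing down, gripper open.
Joint ranges: [-145.02, 145.02], [-44.19, 115.74], [2.07, 154.8], [-57.11, 237.11], [16.16, 152.29], [-177.93, 177.93]. Speed limits (degrees/s): [147.25, 147.25, 180, 180, 180, 180].

INTERFACE

Orientations are given as a 3x3 rotation matrix whose columns are the frame's x, y, z axes.
In Python, from plant import env gives the robot as it stands.
- The arm moves only by the tool carry_out, never from a script. Its argument "series" is a list of rows, each an object with "dr": the turn, a rotation vector about the tool's x, y, z in rad, a list of three; "dp": the shift along the tool's x, y, z in mm, a list of three; "jaw": the finger opening in mm, from 0 to 91.8. A call has 1 to 5 rows; each row is the pose to reach, as a shift and turn from the pose commanded when the call began, along the tool's axes at that moment; what a row does not reach only later rows make up. A row lasts 1/12 s, in which the tool goes at most 41.7 mm and 7.16 degrees, less where a joint would pass 70% of its speed; a pose out of reach is approached as far as the arm can. A call with a gripper value outside its range is refused whole. The fingers move at their own pace and stop on an object; the grip force is fixed at half the most. Time passes only in rows, so rows that repeat a pose let the fingers close. It gives the time, the measured TCP pose, the force and the opening at its end, in the units of the state.
- env.observe(): the state, without advancing time (a new reading comes with each control period).
- env.capture(name): name is "side" or "top"; returns the picture (384x512x3 uint8, blue, green, red); there is no depth.
- env.get_calibration(name): a dict with "vfov" (degrees; the focal length in pixels is half the picture's height over the tangent of half this angle, whatever the lens; pixels are square), "cx", "cy" (the principal point, pixels), "k1" (the pictures are not rectified: a ray, as slopes to the right and down, at radius r is drawn at 1 + k1 r^2 times it, then the intrinsics apply), "R" (3x3) and "t" (3): a world point X has camera coordinates R X + t. Camera axes: x right, y down, z forward; pixel columns grow to the right and rows downward; lengths in m; the calibration is good to about 2 mm. A picture is of the moment at which its call begins. get_calibration takes no time and is no camera call.
- env.close_job(): hands the job in, once; it reports no verdict.
The state is a dict: "time_s": time; "joints": joint angles; "qd": joint speeds; "tau": joint torques, N m; "tool_pos": TCP position; "tcp_rot": TCP orientation; "ft_force": force on the tool from outside, world axes, zero at the start; "torque": the same for the moment, N m; "gripper_width": opening from 0.0 (shut) to 1.0 (fully open).
Only numpy, scipy, OpenCV 4.12 (cv2) and the standard library are available. Lean on these libraries where they do the work, as an engineer would, in place of code of your own. Each camera call takes 0.05 s, during which the arm holds its last target.

TASK

The white resin star diagonal has just been glued along its seam: stand it on the bed of the bench clamp, socket up, between the pads and centred across them with its two flat cheeks facing the pads (nosepiece to either side), and let go of it. Then pump the clamp's trigger bar towards its handle, stroke after stroke, until the sprung jaw pad bears on the diagonal and is pushed about half-way in, never near the end of its travel; move the jaw only with the trigger. Finish while still holding the trigger bar squeezed, keeping that gentle pressure and touching the diagonal no more, and leave the caps, the tube and the eyecup where they are.

Things in the scene. Friction and masses are not known exactly. Their poses are not given: they have to be found in the camera images.
- diagonal_socket (a point): Centre (half-way up) of the round eyepiece socket on top of the loose white star diagonal (about 130 g): upright cylinder 36 mm across, 30 mm tall, the natural place to grip. Its lower end, on the housing's flat top, is 15 mm below this point; the diagonal's underside is 61 mm below it. Own axes: x square to the housing's two flat cheeks, y along the nosepiece, z up when it stands.
- diagonal_housing (a point): Centre of the same diagonal's housing, 23 mm above its underside, axes as the socket: 44 mm along x (cheek to cheek), 50 mm along y, 46 mm tall, the lower edge on the -y side cut off at 45 degrees (20 mm). A round nosepiece, 31 mm in diameter, sticks out 28 mm from its +y side, its axis level with this point.
- clamp: Fixed grey and black bench clamp, 265 mm long, 70 mm wide. Origin: at table height, under the pad face as it stands when the jaw is fully back. Own axes: x along the bar, the way the jaw advances; y across; z up. The ratchet housing spans x = -127 to -50 mm, its top 75 mm above the table. The moving jaw is 44 mm wide, its top 56 mm above the table.
- clamp_bed (a point): Point on the bed (flat base plate, 10 mm above the table), on the clamp's centre line, at clamp x = 45 mm.
- fixed_jaw (a point): Centre of the fixed jaw's rubber face, at clamp x = +80 mm, 36 mm above the table; the face is 44 mm wide, looks along clamp -x, and the jaw's top is 58 mm above the table.
- pad_face (a point): Centre of the moving jaw's sprung pad face (34 mm wide, 32 mm tall), 34 mm above the table; it looks along clamp +x. It moves with the jaw, and back into the jaw when pressed.
- jaw (a joint): Advance of the moving jaw, m, 0 (fully back) to 0.056 (forward). It starts at 0.002 to 0.016. A friction brake of about 7 N holds it wherever the trigger leaves it. The pad face stands at clamp x = jaw - pad.
- pad (a joint): How far the sprung pad is pushed into the moving jaw, m: 0 free, 0.014 bottomed; spring 0.7 N per mm.
- trigger (a joint): Trigger angle, rad: 0 released (a spring returns it), 0.46 fully squeezed. A pawl under it pushes the jaw by 3.5 mm teeth: some idle bar travel (up to 9 mm), then about 0.5 mm of jaw per mm of bar; a full stroke usually advances the jaw 7 mm, at most 10 mm. The jaw stays while the trigger is let back right to 0 for the next stroke. It takes 5 to 10 N at the bar; the full squeeze is a hard stop.
- trigger_bar (a point): Centre of the trigger's cross bar: round, rubber, 14 mm in diameter, 44 mm long across the clamp (along clamp y), about 110 mm above the table. At rest at clamp x = -79.5 mm; squeezed it swings 21 mm towards the handle, to x = -100.5 mm, about a pivot at clamp x = -90 mm, 65 mm above the table.
- clamp_handle (a point): Point in the middle of the fixed upright rubber handle behind the bar, 111 mm above the table, at clamp x = -119 mm; 12 mm thick along clamp x, 36 mm wide, top 125 mm above the table. Bar and handle measure 52 mm over their outsides at rest, 31 mm fully squeezed. Axes as the clamp's.
- cap_a: Loose red anodised eyepiece cap, 38 mm across, 16 mm tall; origin under its centre. Leave alone.
- cap_b: The other such cap, alike. Leave alone.
- tube: Loose silver extension tube standing on end, 36 mm across, 32 mm tall; origin under its centre. Leave alone.
- eyecup: Loose green rubber eyecup ring, 42 mm across, 20 mm tall; origin under its centre. Leave alone.
Not all that is in view belongs to the job. Leave any turquoise or yellow look-alike of the part that bears diagonal_socket alone.

How it is judged (in metres and radians):
On the way, in this order (a step that is already met when the one before it is completed fails the run):
1. the diagonal stands on the bed between the pads, cheeks facing them, let go (x of diagonal_socket in the frame of clamp between 0.02 and 0.061 m and y of diagonal_socket in the frame of clamp between -0.018 and 0.018 m and z of diagonal_socket in the frame of clamp below 0.075 m and angle between diagonal_socket's own z axis and vertical below 0.1 rad and contact force between each of the fingers, the arm and diagonal below 0.3 N and angle between the x axis of diagonal_socket and the x axis of clamp, either way round below 0.2 rad), for 0.2 s.
2. the trigger, pumped by the fingers, has brought the sprung pad to bear on the diagonal (value of joint pad above 0.002 m and contact force between pad and diagonal above 1 N and contact force between the fingers and trigger above 0.5 N), for 0.1 s.
At the end, for the whole second after the job is handed in: Diagonal upright (0.1 rad) on the bed, within 18 mm of the clamp's centre line, cheeks square within 0.15 rad, the pad pressing on it (over 1.5 N); pad in by 3.5 to 10.5 mm; fingers still press the trigger bar (over 1 N); the robot does not touch the diagonal (x of diagonal_socket in the frame of clamp between 0.02 and 0.061 m and y of diagonal_socket in the frame of clamp between -0.018 and 0.018 m and z of diagonal_socket in the frame of clamp below 0.075 m and angle between diagonal_socket's own z axis and vertical below 0.1 rad and contact force between each of the fingers, the arm and diagonal below 0.3 N and angle between the x axis of diagonal_socket and the x axis of clamp, either way round below 0.15 rad and value of joint pad between 0.0035 and 0.0105 m and contact force between pad and diagonal above 1.5 N and contact force between the fingers and trigger above 1 N and value of joint trigger above 0.02 rad and linear speed of diagonal below 0.02 m/s); the arm keeps its last pose, push and grip.
It fails at once if the pad was driven near the end of its travel (over 12.5 mm): the diagonal is crushed (value of joint pad above 0.0125 m).
It fails at once if the jaw was pushed by the robot directly (over 4 N) (contact force between any of the arm, the fingers and jaw above 4 N).
It fails at once if a cap, the tube or the eyecup was moved by more than 20 mm (distance of any of cap_a, cap_b, tube, eyecup from where it was at the start of the episode above 0.02 m).
It also fails if it takes over 61 s, if anything falls off the work surface, if the arm or the gripper's body presses on something with over 40 N, if the wrist force passes 120 N, or if a joint passes its speed limit or range.

## Working session

There is one attempt and no reset: what is moved stays moved. The work goes in short steps, Python scripts to look and compute and a tool call to move; the robot and the scene stay as the last step left them, time stands still between calls to the robot, and variables do not carry over. Pictures are saved under pics/ and viewed, and the job is handed in when it is done.

Besides the shell and the picture viewer there is one more tool, called after "Request:" as name(argument=value, ...) on one line, values as JSON. carry_out: Moves the arm, as the interface text tells. Its arguments: {"type":"object","properties":{"series":{"type":"array"}},"required":["series"]}

```bash
mkdir -p pics; ls
cat > h.py <<'E'
import numpy as np, cv2
from plant import env
def calib(n):
    c=env.get_calibration(n); f=192/np.tan(np.radians(c['vfov'])/2)
    K=np.array([[f,0,c['cx']],[0,f,c['cy']],[0,0,1]]); return K,c['k1'],np.array(c['R']),np.array(c['t'])
def ray(n,u,v):
    K,k1,R,t=calib(n)
    s=cv2.undistortPoints(np.array([[[u,v]]],float),K,np.array([k1,0,0,0.]))[0,0]
    return -R.T@t, R.T@np.array([s[0],s[1],1])
def onz(n,u,v,z):
    o,d=ray(n,u,v); return o+d*(z-o[2])/d[2]
def proj(n,X):
    K,k1,R,t=calib(n)
    return cv2.projectPoints(np.array(X,float).reshape(-1,1,3),cv2.Rodrigues(R)[0],t,K,np.array([k1,0,0,0.]))[0][:,0]
def tri(n1,p1,n2,p2):
    o1,d1=ray(n1,*p1);o2,d2=ray(n2,*p2)
    A=np.stack([d1,-d2],1);s=np.linalg.lstsq(A,o2-o1,rcond=None)[0]
    a=o1+d1*s[0];b=o2+d2*s[1];return (a+b)/2,np.linalg.norm(a-b)
E
python3 - <<'E'
from h import *
for n in('side','top'):
    im=env.capture(n); cv2.imwrite(f'pics/{n}0.png',im); K,k,R,t=calib(n); print(n,K[0,0],k,(-R.T@t).round(3)); print(R.round(2))
print(env.observe())
E
```

```text
pics
side 404.8911107021579 -0.09568441857520447 [0.473 0.65  0.688]
[[-0.99 -0.14  0.  ]
 [-0.1   0.69 -0.71]
 [ 0.1  -0.71 -0.7 ]]
top 456.13682943027806 -0.024967261403076573 [0.469 0.016 1.175]
[[ 0.02 -1.   -0.01]
 [-1.   -0.02 -0.06]
 [ 0.06  0.01 -1.  ]]
{'time_s': 0.1, 'joints': array([ 5.89575372e+01,  1.96321082e+01,  8.73705852e+01, -1.73546489e-04,
        7.30762011e+01, -8.36311601e+00]), 'qd': array([-0.04226047, -0.14491759, -0.14778901,  0.01319786, -0.00060218,
       -0.03471205]), 'tau': array([ 9.72886191e-04, -4.32004201e+01, -2.44694334e+01,  7.18441280e-02,
        5.27125492e-02, -3.74971717e-05]), 'tool_pos': array([0.20220024, 0.48410754, 0.22612466]), 'tcp_rot': array([[-9.22677407e-01,  3.85572175e-01, -7.07583027e-04],
       [ 3.85572774e-01,  9.22676672e-01, -1.18126087e-03],
       [ 1.97409031e-04, -1.36274746e-03, -9.99999052e-01]]), 'ft_force': array([-0.78078032,  0.30142401,  1.2021373 ]), 'torque': array([-0.0156041 ,  0.00206583,  0.01033719]), 'gripper_width': 1.000969250417637}
```

View pics/side0.png

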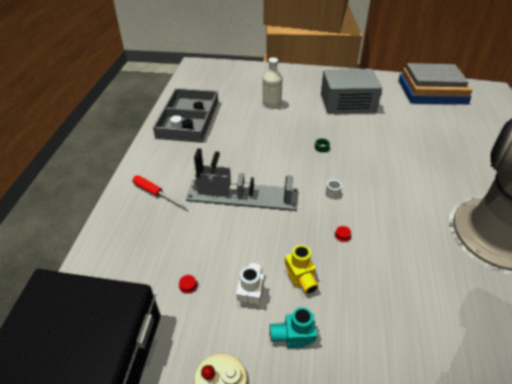

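View pics/top0.png

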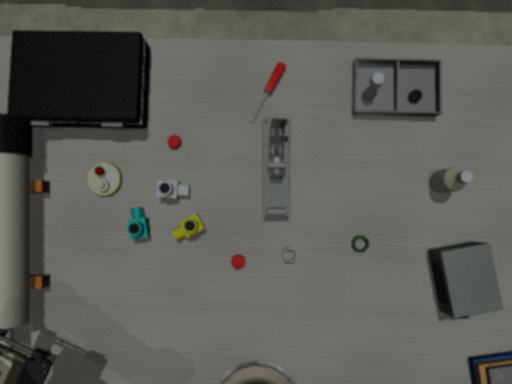

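Run:
```python
from h import *
t=cv2.imread('pics/top0.png');s=cv2.imread('pics/side0.png')
a=cv2.resize(t[100:240,140:310],None,fx=4.6,fy=4.2,interpolation=3)
a=cv2.resize(t[105:235,145:305],None,fx=4.6,fy=4.6,interpolation=3)
cv2.imwrite('pics/topz.png',a)
b=cv2.resize(s[140:320,180:360],None,fx=3.3,fy=3.3,interpolation=3);cv2.imwrite('pics/sidez.png',b)
```

```text
(no output)
```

View pics/topz.png

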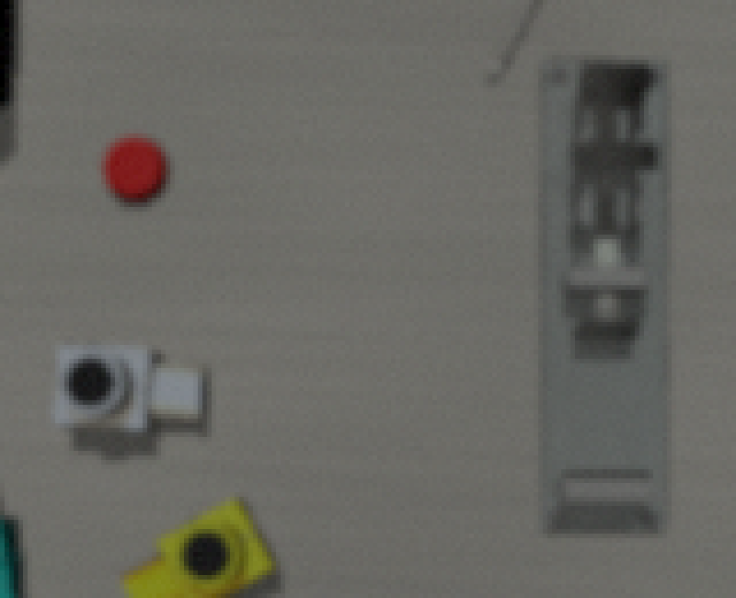

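View pics/sidez.png

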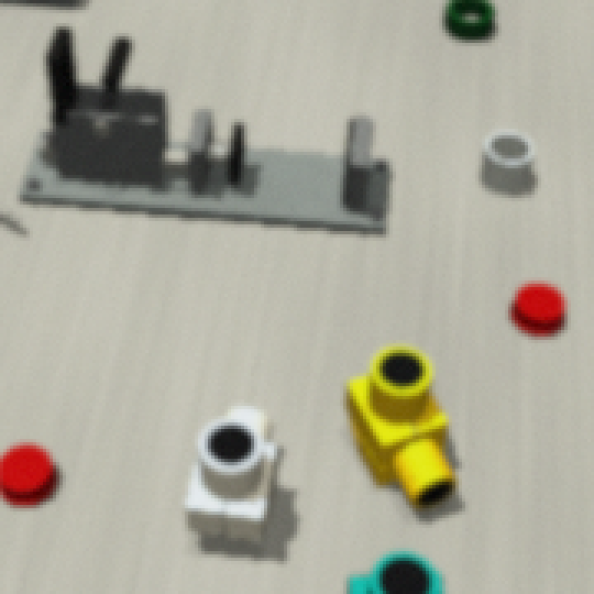

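Run:
```python
from h import *
T=lambda u,v:((u+.5)/4.6+145-.5,(v+.5)/4.6+105-.5)
S=lambda u,v:((u+.5)/3.3+180-.5,(v+.5)/3.3+140-.5)
print('plate',[onz('top',*T(*p),.01).round(4) for p in [(541,62),(663,60),(661,533),(546,533)]])
print('plate side',[onz('side',*S(*p),.01).round(4) for p in [(22,198),(384,230),(388,165)]])
print('fixed jaw top',[onz('top',*T(*p),.058).round(4) for p in [(565,477),(650,475),(565,500),(650,498)]])
# hole centroids
t=cv2.imread('pics/top0.png');s=cv2.imread('pics/side0.png')
def cen(im,box,th=60):
    u0,v0,u1,v1=box;m=(im[v0:v1,u0:u1].max(2)<th).astype('u1')
    n,l,st,c=cv2.connectedComponentsWithStats(m);i=1+np.argmax(st[1:,4]);print(st[i]);return c[i]+[u0,v0]
pt=cen(t,(155,178,180,198));ps=cen(s,(238,262,264,286));print(pt,ps)
print(tri('top',pt,'side',ps), onz('top',*pt,.076),onz('side',*ps,.076))
# white mask nosepiece/housing
print('house top z=.046',[onz('top',*T(*p),.046).round(4) for p in [(57,345),(152,345),(149,431),(53,428)]])
print('nose top line',[onz('top',*T(*p),.023).round(4) for p in [(152,350),(205,367),(203,417)]])
print('pad front top',[onz('top',*T(*p),.05).round(4) for p in [(575,325),(640,322)]])
print('bar',[onz('top',*T(*p),.117).round(4) for p in [(573,157),(658,157)]])
print('handle',[onz('top',*T(*p),.125).round(4) for p in [(583,70),(652,70)]])
```

```text
plate [array([0.7357, 0.0017, 0.01  ]), array([ 0.7382, -0.0668,  0.01  ]), array([ 0.4729, -0.0703,  0.01  ]), array([ 0.4715, -0.0066,  0.01  ])]
plate side [array([0.7324, 0.0068, 0.01  ]), array([0.4732, 0.0022, 0.01  ]), array([ 0.475 , -0.0639,  0.01  ])]
fixed jaw top [array([ 0.5014, -0.0152,  0.058 ]), array([ 0.5034, -0.0604,  0.058 ]), array([ 0.4891, -0.0154,  0.058 ]), array([ 0.4912, -0.0606,  0.058 ])]
[ 5  6  9  9 61]
[ 6  8 12  9 85]
[164.04918033 187.67213115] [249.52941176 274.11764706]
(array([0.54493219, 0.23691241, 0.0746873 ]), np.float64(0.0005085467551693444)) [0.54509574 0.2366666  0.076     ] [0.54452259 0.2377972  0.076     ]
house top z=.046 [array([0.5669, 0.261 , 0.046 ]), array([0.5681, 0.2094, 0.046 ]), array([0.5214, 0.2095, 0.046 ]), array([0.5219, 0.2616, 0.046 ])]
nose top line [array([0.5673, 0.2132, 0.023 ]), array([0.5585, 0.1836, 0.023 ]), array([0.5309, 0.1838, 0.023 ])]
pad front top [array([ 0.5835, -0.0191,  0.05  ]), array([ 0.5859, -0.054 ,  0.05  ])]
bar [array([ 0.6625, -0.0143,  0.117 ]), array([ 0.6634, -0.0575,  0.117 ])]
handle [array([ 0.7057, -0.0182,  0.125 ]), array([ 0.7064, -0.0532,  0.125 ])]
```

```bash
cat >> h.py <<'E'
from scipy.spatial.transform import Rotation as Ro
def go(p,yaw=0.):
    """yaw: tool y axis direction angle CCW from world +y"""
    o=env.observe();R=o['tcp_rot'];q=o['tool_pos']
    c,s=np.cos(yaw),np.sin(yaw)
    y=np.array([-s,c,0]);z=np.array([0,0,-1.]);x=np.cross(y,z);Rt=np.stack([x,y,z],1)
    print('t',round(o['time_s'],2),'pos',q.round(4),'F',o['ft_force'].round(1),'w',round(o['gripper_width']*91.8,1),'q',o['joints'].round(0))
    print('dp mm',(R.T@(np.array(p)-q)*1e3).round(1),'dr',Ro.from_matrix(R.T@Rt).as_rotvec().round(4))
E
python3 -c "
from h import *
go([.545,.237,.12])"
```

```text
t 0.1 pos [0.2022 0.4841 0.2261] F [-0.8  0.3  1.2] w 91.9 q [59. 20. 87. -0. 73. -8.]
dp mm [-411.6  -95.7  106.2] dr [-0.0013 -0.0005 -0.3958]
```

Request:
carry_out(series=[{"dr":[0,0,-0.1],"dp":[-40,-9,4],"jaw":80},{"dr":[0,0,-0.2],"dp":[-80,-18,10],"jaw":80},{"dr":[0,0,-0.3],"dp":[-120,-28,20],"jaw":80},{"dr":[0,0,-0.396],"dp":[-160,-37,30],"jaw":80},{"dr":[0,0,-0.396],"dp":[-200,-46,40],"jaw":80}])

```text
time_s: 0.52
tool_pos: [0.3688, 0.3645, 0.1866]
tcp_rot: [[-1.0, -0.006, -0.0], [-0.006, 1.0, -0.0], [0.0, -0.0, -1.0]]
ft_force: [1.1, 0.5, -0.7]
gripper_width: 0.868
```

```bash
python3 -c "
from h import *
go([.545,.237,.12])"
```

```text
t 0.52 pos [0.3688 0.3645 0.1866] F [ 1.1  0.5 -0.7] w 79.7 q [ 36.  21.  92.   0.  67. -54.]
dp mm [-175.5 -128.6   66.6] dr [-0.0001 -0.0002  0.0059]
```

Request:
carry_out(series=[{"dr":[0,0,0.006],"dp":[-33,-24,13],"jaw":75},{"dr":[0,0,0.006],"dp":[-66,-48,26],"jaw":75},{"dr":[0,0,0.006],"dp":[-99,-72,40],"jaw":75},{"dr":[0,0,0.006],"dp":[-132,-97,53],"jaw":75},{"dr":[0,0,0.006],"dp":[-160,-117,60],"jaw":75}])

```text
time_s: 0.93
tool_pos: [0.5284, 0.2472, 0.1255]
tcp_rot: [[-1.0, 0.006, -0.002], [0.006, 1.0, -0.001], [0.002, -0.001, -1.0]]
ft_force: [0.6, 0.6, -0.4]
gripper_width: 0.816
```

Request:
carry_out(series=[{"dr":[0,0,0],"dp":[-15.5,-11.6,6.6],"jaw":75},{"dr":[0,0,0],"dp":[-15.5,-11.6,6.6],"jaw":75},{"dr":[0,0,0],"dp":[-15.5,-11.6,6.6],"jaw":75}])

```text
time_s: 1.18
tool_pos: [0.5432, 0.2363, 0.1194]
tcp_rot: [[-1.0, 0.008, -0.002], [0.008, 1.0, -0.0], [0.002, -0.0, -1.0]]
ft_force: [-0.4, 0.8, 0.4]
gripper_width: 0.821
```

```bash
python3 -c "
from h import *
go([.545,.237,.051])
im=env.capture('side');cv2.imwrite('pics/s1.png',cv2.resize(im[150:340,150:370],None,fx=3,fy=3,interpolation=3))"
```

```text
t 1.18 pos [0.5432 0.2363 0.1194] F [-0.4  0.8  0.4] w 75.4 q [ 16.  32.  85.   0.  63. -73.]
dp mm [-2.   0.7 68.4] dr [-0.0003 -0.0023 -0.0081]
```

View pics/s1.png

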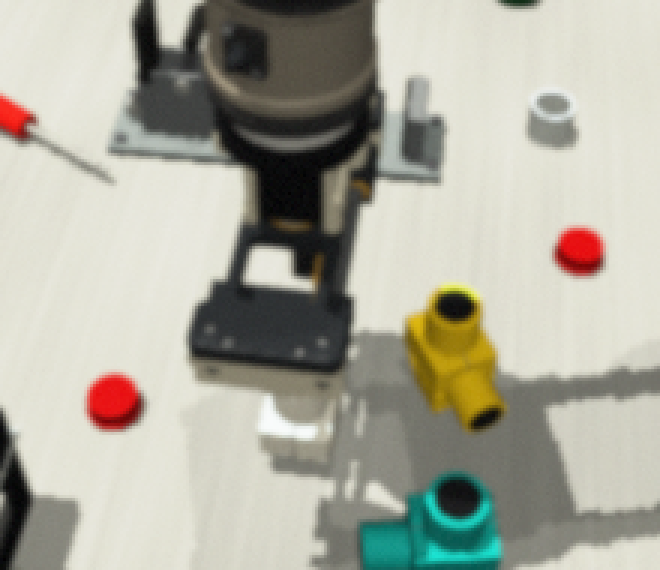

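Request:
carry_out(series=[{"dr":[0,0,-0.008],"dp":[-2,0.7,25],"jaw":75},{"dr":[0,0,-0.008],"dp":[-2,0.7,50],"jaw":75},{"dr":[0,0,-0.008],"dp":[-2,0.7,68],"jaw":75},{"dr":[0,0,-0.008],"dp":[-2,0.7,68],"jaw":55},{"dr":[0,0,-0.008],"dp":[-2,0.7,68],"jaw":40}])

```text
time_s: 1.65
tool_pos: [0.5439, 0.239, 0.0526]
tcp_rot: [[-1.0, -0.004, -0.001], [-0.004, 1.0, -0.0], [0.001, -0.0, -1.0]]
ft_force: [-0.2, 0.3, 0.5]
gripper_width: 0.717
```

Request:
carry_out(series=[{"dr":[0,0,0],"dp":[0,0,0],"jaw":30},{"dr":[0,0,0],"dp":[0,0,0],"jaw":30},{"dr":[0,0,0],"dp":[0,0,0],"jaw":28},{"dr":[0,0,0],"dp":[0,0,0],"jaw":28},{"dr":[0,0,0],"dp":[0,0,0],"jaw":28}])

```text
time_s: 2.07
tool_pos: [0.5456, 0.2379, 0.0534]
tcp_rot: [[-1.0, -0.002, 0.001], [-0.002, 1.0, 0.0], [-0.001, 0.0, -1.0]]
ft_force: [-0.8, -1.6, 4.3]
gripper_width: 0.387
```

Request:
carry_out(series=[{"dr":[0,0,0],"dp":[0,0,-10],"jaw":28},{"dr":[0,0,0],"dp":[0,0,-35],"jaw":28},{"dr":[0,0,0],"dp":[0,0,-65],"jaw":28},{"dr":[0,0,0],"dp":[0,0,-90],"jaw":28},{"dr":[0,0,0],"dp":[0,0,-90],"jaw":28}])

```text
time_s: 2.48
tool_pos: [0.5479, 0.2388, 0.1488]
tcp_rot: [[-1.0, -0.002, 0.009], [-0.002, 1.0, 0.003], [-0.01, 0.003, -1.0]]
ft_force: [1.8, 1.1, -0.5]
gripper_width: 0.383
```

```bash
python3 -c "
from h import *
go([.5304,-.037,.14],.02)
im=env.capture('side');cv2.imwrite('pics/s2.png',cv2.resize(im[150:340,150:370],None,fx=3,fy=3,interpolation=3))"
```

```text
t 2.48 pos [0.5479 0.2388 0.1488] F [ 1.8  1.1 -0.5] w 35.1 q [ 16.  31.  82.   0.  66. -74.]
dp mm [  18.2 -275.8    7.8] dr [ 0.0028  0.0095 -0.0178]
```

View pics/s2.png

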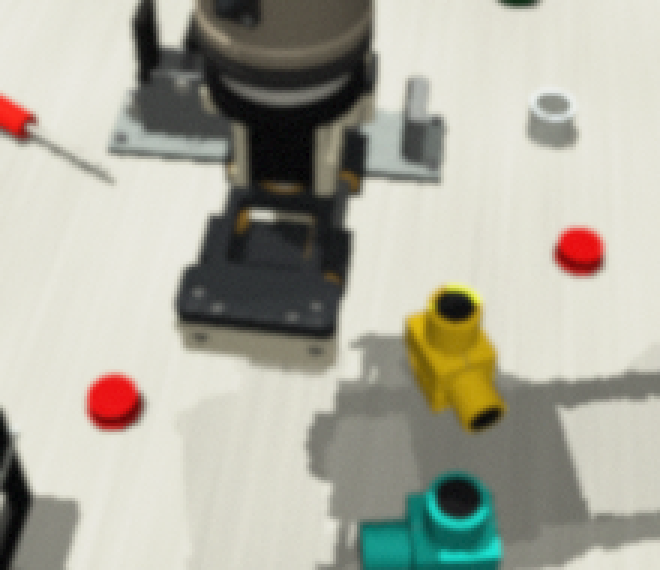

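Request:
carry_out(series=[{"dr":[0,0,-0.018],"dp":[3,-35,2],"jaw":28},{"dr":[0,0,-0.018],"dp":[6,-74,3],"jaw":28},{"dr":[0,0,-0.018],"dp":[9,-113,4],"jaw":28},{"dr":[0,0,-0.018],"dp":[12,-152,4],"jaw":28},{"dr":[0,0,-0.018],"dp":[14,-190,4],"jaw":28}])

```text
time_s: 2.95
tool_pos: [0.5301, 0.0463, 0.1374]
tcp_rot: [[-1.0, -0.021, -0.003], [-0.021, 1.0, 0.0], [0.003, 0.0, -1.0]]
ft_force: [1.5, 0.2, -1.6]
gripper_width: 0.388
```

```bash
python3 -c "
from h import *
go([.5304,-.037,.14],.02)"
```

```text
t 2.95 pos [0.5301 0.0463 0.1374] F [ 1.5  0.2 -1.6] w 35.6 q [ -3.  25.  93.   0.  61. -94.]
dp mm [  1.4 -83.3  -2.6] dr [ 0.0003 -0.0027  0.0006]
```

Request:
carry_out(series=[{"dr":[0,0,0],"dp":[1,-30,-3],"jaw":28},{"dr":[0,0,0],"dp":[1,-60,-3],"jaw":28},{"dr":[0,0,0],"dp":[1,-83,-3],"jaw":28},{"dr":[0,0,0],"dp":[1,-83,-3],"jaw":28},{"dr":[0,0,0],"dp":[1,-83,-3],"jaw":28}])

```text
time_s: 3.37
tool_pos: [0.5315, -0.036, 0.1406]
tcp_rot: [[-1.0, -0.017, -0.002], [-0.017, 1.0, 0.001], [0.002, 0.001, -1.0]]
ft_force: [-0.5, -0.3, -0.8]
gripper_width: 0.385
```

```bash
python3 -c "
from h import *
go([.5304,-.037,.065],.02)
im=env.capture('side');cv2.imwrite('pics/s3.png',cv2.resize(im[110:260,170:370],None,fx=3.5,fy=3.5,interpolation=3))
im=env.capture('top');cv2.imwrite('pics/t3.png',cv2.resize(im[100:240,190:350],None,fx=4,fy=4,interpolation=3))"
```

```text
t 3.37 pos [ 0.5315 -0.036   0.1406] F [-0.5 -0.3 -0.8] w 35.3 q [ -12.   25.   93.    0.   62. -103.]
dp mm [ 1.  -1.1 75.6] dr [ 0.0009 -0.0021 -0.0026]
```

View pics/s3.png

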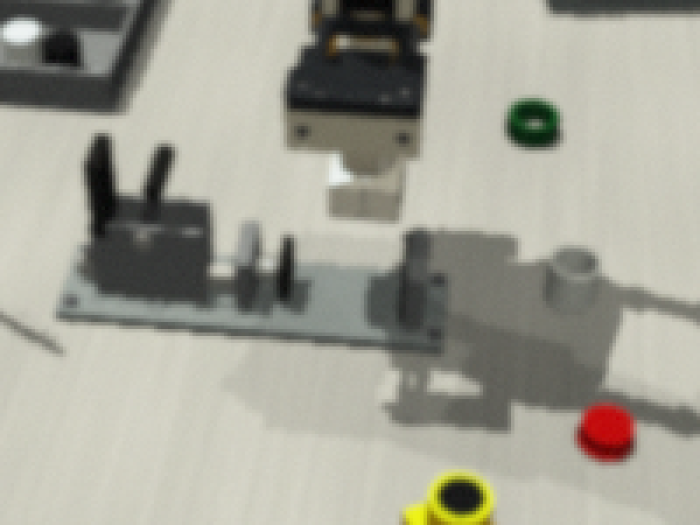

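View pics/t3.png

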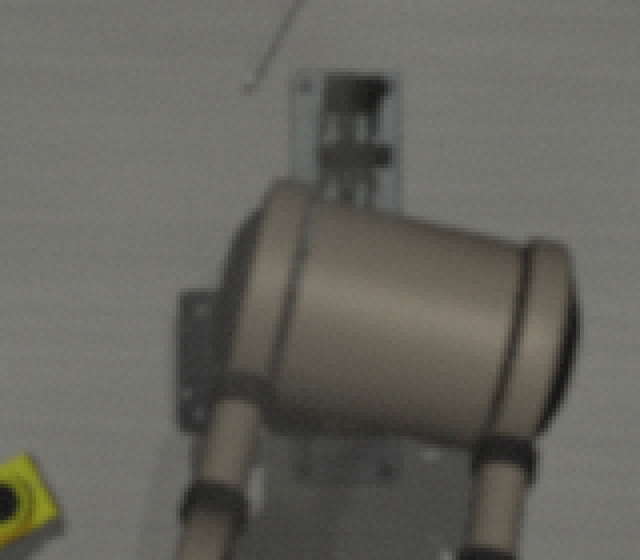

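Run:
```python
from h import *
S=lambda u,v:((u+.5)/3.5+170-.5,(v+.5)/3.5+110-.5)
def ony(p,y):
    o,d=ray('side',*S(*p)); return (o+d*(y-o[1])/d[1]).round(4)
print('diag face lower', ony((330,215),-.011),ony((402,220),-.011), 'upper',ony((330,183),-.011))
print('fixed jaw +y face left edge', ony((405,235),-.0155),ony((400,322),-.0155),'right',ony((428,235),-.0155))
print('pad', ony((281,240),-.0195),ony((292,240),-.0195),ony((290,298),-.0195))
print('jaw', ony((238,228),-.0145),ony((252,300),-.0145))
```

```text
diag face lower [ 0.5507 -0.011   0.1062] [ 0.5057 -0.011   0.1076] upper [ 0.551  -0.011   0.1321]
fixed jaw +y face left edge [ 0.5035 -0.0155  0.0914] [ 0.503  -0.0155  0.0133] right [ 0.4891 -0.0155  0.0932]
pad [ 0.5833 -0.0195  0.0735] [ 0.5761 -0.0195  0.0744] [ 0.5778 -0.0195  0.0217]
jaw [ 0.6102 -0.0145  0.0849] [ 0.6028 -0.0145  0.0213]
```

Request:
carry_out(series=[{"dr":[0,0,-0.002],"dp":[-4.5,-1,25],"jaw":28},{"dr":[0,0,-0.002],"dp":[-4.5,-1,50],"jaw":28},{"dr":[0,0,-0.002],"dp":[-4.5,-1,66],"jaw":28},{"dr":[0,0,-0.002],"dp":[-4.5,-1,74],"jaw":28},{"dr":[0,0,-0.002],"dp":[-4.5,-1,74],"jaw":28}])

```text
time_s: 3.88
tool_pos: [0.5355, -0.0345, 0.0657]
tcp_rot: [[-1.0, -0.024, -0.004], [-0.024, 1.0, 0.001], [0.004, 0.001, -1.0]]
ft_force: [-0.1, -0.1, -1.1]
gripper_width: 0.385
```

```bash
python3 -c "
from h import *
go([.536,-.037,.063],.02)
im=env.capture('side');cv2.imwrite('pics/s4.png',cv2.resize(im[110:260,170:370],None,fx=3.5,fy=3.5,interpolation=3))
go([.536,-.037,.063],.02)"
```

```text
t 3.88 pos [ 0.5355 -0.0345  0.0657] F [-0.1 -0.1 -1.1] w 35.4 q [ -12.   31.   97.    0.   52. -103.]
dp mm [-0.4 -2.5  2.7] dr [ 0.0012 -0.004   0.0038]
t 3.93 pos [ 0.5364 -0.035   0.0671] F [-0.1  0.1 -0.5] w 35.3 q [ -12.   31.   97.    0.   52. -103.]
dp mm [ 0.5 -2.   4.1] dr [ 0.0006 -0.0016  0.0036]
```

View pics/s4.png

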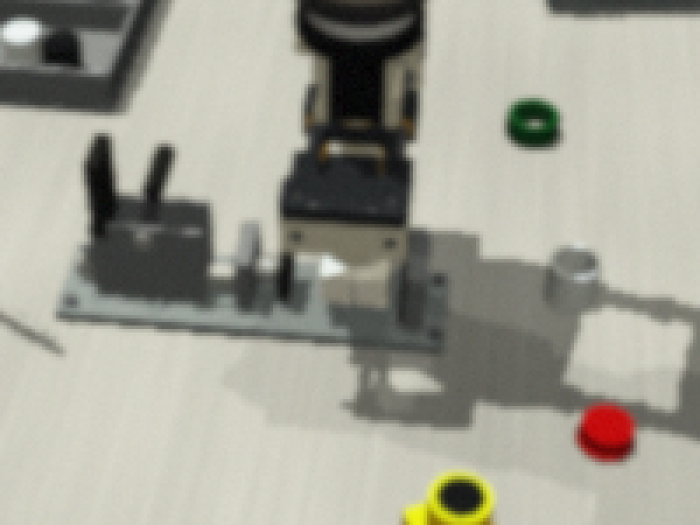

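Diagonal hangs between pad (≈290) and fixed jaw (≈402), cheeks at ≈327 and ≈390 in the crop. Lower it onto the bed.

Request:
carry_out(series=[{"dr":[0,0,0],"dp":[0,-2,1.5],"jaw":28},{"dr":[0,0,0],"dp":[0,-2,2.5],"jaw":28},{"dr":[0,0,0],"dp":[0,-2,3.5],"jaw":28},{"dr":[0,0,0],"dp":[0,-2,3.5],"jaw":28}])

```text
time_s: 4.27
tool_pos: [0.5372, -0.0381, 0.0646]
tcp_rot: [[-1.0, -0.022, 0.001], [-0.022, 1.0, -0.0], [-0.001, -0.0, -1.0]]
ft_force: [-0.2, -0.3, -1.4]
gripper_width: 0.385
```

```bash
python3 -c "
from h import *
go([.536,-.037,.063],.02)"
```

```text
t 4.27 pos [ 0.5372 -0.0381  0.0646] F [-0.2 -0.3 -1.4] w 35.4 q [ -12.   31.   97.    0.   52. -103.]
dp mm [1.1 1.1 1.6] dr [-0.0002  0.0011  0.0021]
```

Request:
carry_out(series=[{"dr":[0,0,0],"dp":[0,0,0.8],"jaw":28},{"dr":[0,0,0],"dp":[0,0,1.6],"jaw":28},{"dr":[0,0,0],"dp":[0,0,1.6],"jaw":28}])

```text
time_s: 4.52
tool_pos: [0.5373, -0.0381, 0.0634]
tcp_rot: [[-1.0, -0.022, 0.001], [-0.022, 1.0, -0.0], [-0.001, -0.0, -1.0]]
ft_force: [-1.1, 0.7, 5.8]
gripper_width: 0.387
```

```bash
python3 -c "
from h import *
go([.536,-.037,.063],.02)"
```

```text
t 4.52 pos [ 0.5373 -0.0381  0.0634] F [-1.1  0.7  5.8] w 35.6 q [ -12.   32.   97.    0.   51. -103.]
dp mm [1.3 1.1 0.4] dr [-0.0002  0.0013  0.0021]
```

Request:
carry_out(series=[{"dr":[0,0,0],"dp":[0,0,0],"jaw":45},{"dr":[0,0,0],"dp":[0,0,0],"jaw":60},{"dr":[0,0,0],"dp":[0,0,0],"jaw":75},{"dr":[0,0,0],"dp":[0,0,0],"jaw":80},{"dr":[0,0,0],"dp":[0,0,0],"jaw":80}])

```text
time_s: 4.93
tool_pos: [0.5369, -0.038, 0.0624]
tcp_rot: [[-1.0, -0.022, -0.0], [-0.022, 1.0, 0.0], [0.0, 0.0, -1.0]]
ft_force: [-0.7, -0.9, 0.7]
gripper_width: 0.698
```

Request:
carry_out(series=[{"dr":[0,0,0],"dp":[0,0,-15],"jaw":85},{"dr":[0,0,0],"dp":[0,0,-50],"jaw":90},{"dr":[0,0,0],"dp":[0,0,-90],"jaw":90},{"dr":[0,0,0],"dp":[-10,0,-120],"jaw":90},{"dr":[0,0,0],"dp":[-40,0,-130],"jaw":90}])

```text
time_s: 5.35
tool_pos: [0.5769, -0.0373, 0.1982]
tcp_rot: [[-1.0, -0.022, 0.006], [-0.022, 1.0, -0.001], [-0.006, -0.002, -1.0]]
ft_force: [2.9, 0.9, 1.1]
gripper_width: 0.972
```

```bash
python3 -c "
from h import *
go([.692,-.034,.19],-1.5508)
go([.692,-.034,.19],1.5908)
im=env.capture('side');cv2.imwrite('pics/side5.png',im);cv2.imwrite('pics/s5.png',cv2.resize(im[110:260,170:370],None,fx=3.5,fy=3.5,interpolation=3))"
```

```text
t 5.35 pos [ 0.5769 -0.0373  0.1982] F [2.9 0.9 1.1] w 89.2 q [ -11.   26.   82.   -0.   72. -103.]
dp mm [-115.1    0.8    8.9] dr [0.0033 0.0057 1.5727]
t 5.35 pos [ 0.5769 -0.0373  0.1982] F [2.9 0.9 1.1] w 89.2 q [ -11.   26.   82.   -0.   72. -103.]
dp mm [-115.1    0.8    8.9] dr [-0.0057  0.0033 -1.5688]
```

View pics/s5.png

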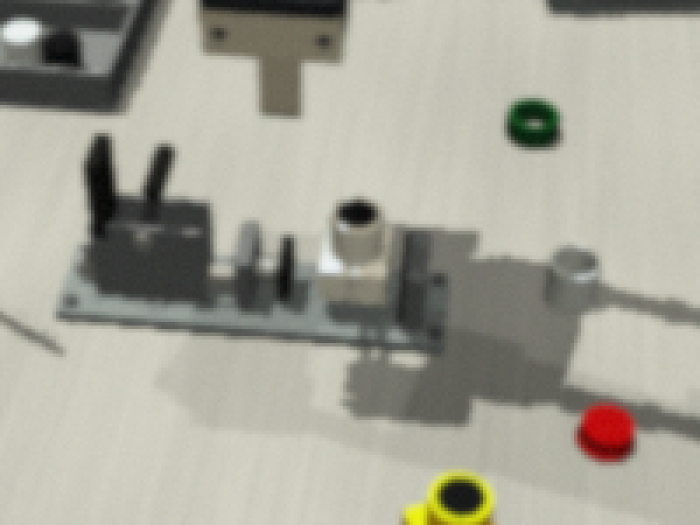

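Request:
carry_out(series=[{"dr":[0,0,0.12],"dp":[-20,0,0],"jaw":90},{"dr":[0,0,0.24],"dp":[-40,0,0],"jaw":90},{"dr":[0,0,0.36],"dp":[-60,0,2],"jaw":90},{"dr":[0,0,0.48],"dp":[-80,0,4],"jaw":90},{"dr":[0,0,0.6],"dp":[-100,0,5],"jaw":90}])

```text
time_s: 5.82
tool_pos: [0.6774, -0.0348, 0.1865]
tcp_rot: [[-0.834, 0.551, -0.001], [0.551, 0.834, 0.0], [0.001, -0.0, -1.0]]
ft_force: [0.4, -0.1, 0.0]
gripper_width: 0.981
```

Request:
carry_out(series=[{"dr":[0,0,0.12],"dp":[0,0,0],"jaw":90},{"dr":[0,0,0.24],"dp":[0,0,0],"jaw":90},{"dr":[0,0,0.36],"dp":[0,0,0],"jaw":90},{"dr":[0,0,0.48],"dp":[0,0,0],"jaw":90},{"dr":[0,0,0.6],"dp":[0,0,0],"jaw":90}])

```text
time_s: 6.23
tool_pos: [0.6766, -0.0348, 0.1865]
tcp_rot: [[-0.378, 0.926, -0.001], [0.926, 0.378, 0.0], [0.001, -0.001, -1.0]]
ft_force: [-0.6, -0.3, -0.2]
gripper_width: 0.98
```

Request:
carry_out(series=[{"dr":[0,0,0.12],"dp":[0,0,0],"jaw":90},{"dr":[0,0,0.24],"dp":[0,0,0],"jaw":90},{"dr":[0,0,0.36],"dp":[0,0,0],"jaw":90},{"dr":[0,0,0.373],"dp":[0,0,0],"jaw":90},{"dr":[0,0,0.373],"dp":[0,0,0],"jaw":90}])

```text
time_s: 6.65
tool_pos: [0.6767, -0.0349, 0.1869]
tcp_rot: [[-0.023, 1.0, -0.001], [1.0, 0.023, 0.0], [0.0, -0.001, -1.0]]
ft_force: [-0.7, 0.2, -0.4]
gripper_width: 0.982
```

```bash
python3 -c "
from h import *
go([.683,-.0355,.091],-1.5508)
"
```

```text
t 6.65 pos [ 0.6767 -0.0349  0.1869] F [-0.7  0.2 -0.4] w 90.2 q [ -9.  38.  63.   0.  79. -11.]
dp mm [-0.8  6.4 95.9] dr [-0.0008 -0.0002  0.0026]
```

Request:
carry_out(series=[{"dr":[0,0,0.002],"dp":[0,6,10],"jaw":90},{"dr":[0,0,0.002],"dp":[0,6,30],"jaw":90},{"dr":[0,0,0.002],"dp":[0,6,45],"jaw":90},{"dr":[0,0,0.002],"dp":[0,6,50],"jaw":90},{"dr":[0,0,0.002],"dp":[0,6,50],"jaw":90}])

```text
time_s: 7.07
tool_pos: [0.682, -0.0346, 0.1349]
tcp_rot: [[-0.02, 1.0, -0.004], [1.0, 0.02, 0.001], [0.001, -0.004, -1.0]]
ft_force: [-1.1, 1.0, 0.3]
gripper_width: 0.979
```

```bash
python3 -c "
from h import *
go([.683,-.0355,.091],-1.5508)
im=env.capture('side');cv2.imwrite('pics/s6.png',cv2.resize(im[110:260,170:370],None,fx=3.5,fy=3.5,interpolation=3))
im=env.capture('top');cv2.imwrite('pics/t6.png',cv2.resize(im[80:240,190:370],None,fx=4,fy=3.7,interpolation=3))"
```

```text
t 7.07 pos [ 0.682  -0.0346  0.1349] F [-1.1  1.   0.3] w 89.8 q [ -9.  41.  66.   0.  73. -10.]
dp mm [-1.   1.2 43.9] dr [-0.004  -0.0008 -0.0004]
```

View pics/s6.png

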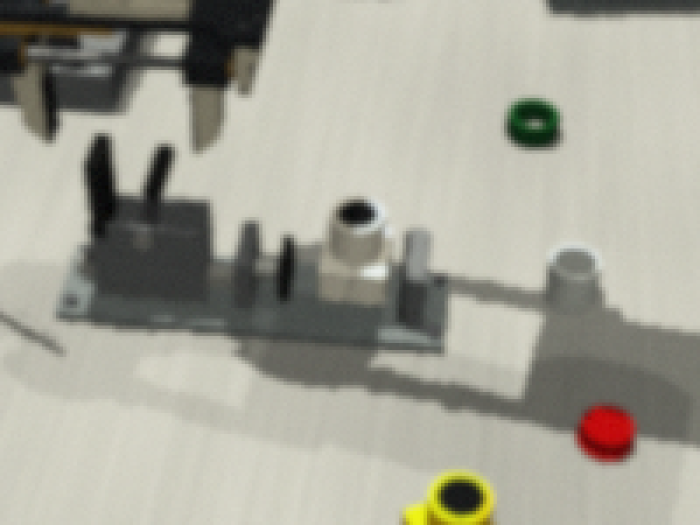

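View pics/t6.png

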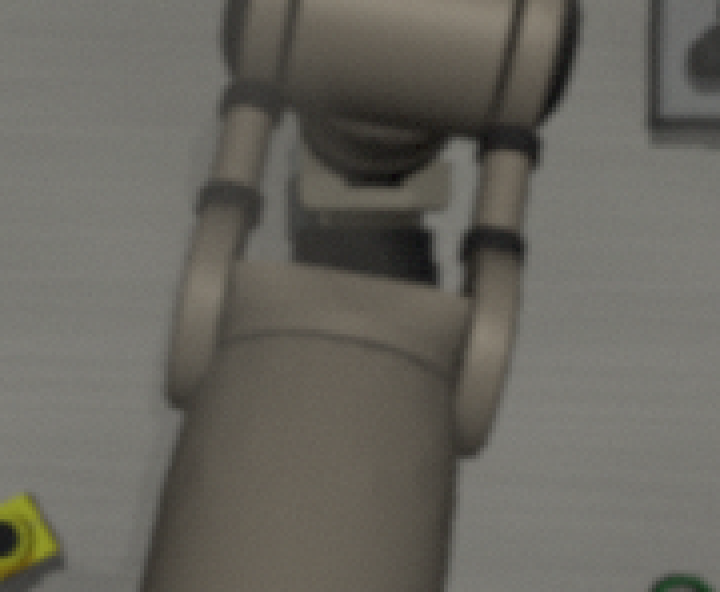

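Request:
carry_out(series=[{"dr":[0,0,0],"dp":[-1,1,15],"jaw":90},{"dr":[0,0,0],"dp":[-1,1,30],"jaw":90},{"dr":[0,0,0],"dp":[-1,1,43],"jaw":90},{"dr":[0,0,0],"dp":[-1,1,43],"jaw":90},{"dr":[0,0,0],"dp":[-1,1,43],"jaw":90}])

```text
time_s: 7.58
tool_pos: [0.6841, -0.0358, 0.0951]
tcp_rot: [[-0.018, 1.0, 0.0], [1.0, 0.018, 0.0], [0.0, 0.0, -1.0]]
ft_force: [0.5, 0.1, 1.0]
gripper_width: 0.981
```

```bash
python3 -c "
from h import *
go([.688,-.0355,.091],-1.5508)
im=env.capture('side');cv2.imwrite('pics/side7.png',im);cv2.imwrite('pics/s7.png',cv2.resize(im[110:260,170:370],None,fx=3.5,fy=3.5,interpolation=3))"
```

```text
t 7.58 pos [ 0.6841 -0.0358  0.0951] F [0.5 0.1 1. ] w 90.0 q [ -9.  43.  69.   0.  69. -10.]
dp mm [0.2 3.9 4.1] dr [ 0.0005 -0.     -0.0016]
```

View pics/s7.png

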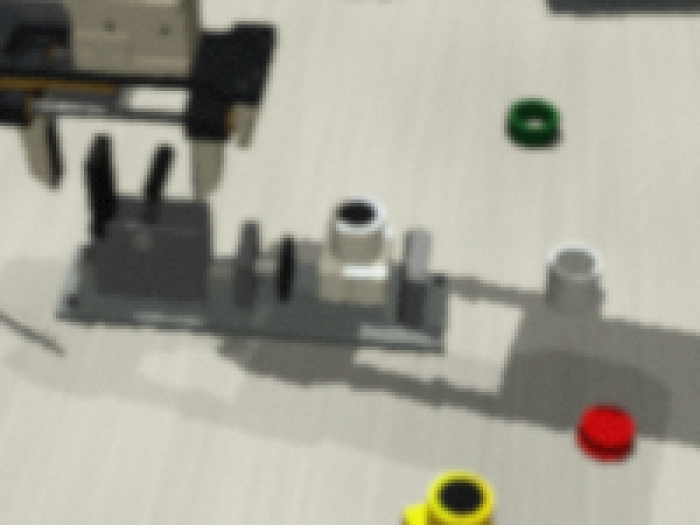

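Request:
carry_out(series=[{"dr":[0,0,0],"dp":[0,0,3],"jaw":66},{"dr":[0,0,0],"dp":[0,0,3],"jaw":66},{"dr":[0,0,0],"dp":[0,0,3],"jaw":66},{"dr":[0,0,0],"dp":[0,0,3],"jaw":66},{"dr":[0,0,0],"dp":[0,0,3],"jaw":66}])

```text
time_s: 8.05
tool_pos: [0.684, -0.0357, 0.0918]
tcp_rot: [[-0.018, 1.0, 0.001], [1.0, 0.018, 0.0], [0.0, 0.001, -1.0]]
ft_force: [0.9, -0.4, 0.1]
gripper_width: 0.729
```

Request:
carry_out(series=[{"dr":[0,0,0],"dp":[0,2,0],"jaw":66},{"dr":[0,0,0],"dp":[0,4,0],"jaw":66},{"dr":[0,0,0],"dp":[0,6,0],"jaw":66},{"dr":[0,0,0],"dp":[0,8,0],"jaw":66},{"dr":[0,0,0],"dp":[0,8,0],"jaw":66}])

```text
time_s: 8.47
tool_pos: [0.6908, -0.0356, 0.0916]
tcp_rot: [[-0.018, 1.0, -0.003], [1.0, 0.018, 0.0], [0.0, -0.003, -1.0]]
ft_force: [-6.3, -1.1, 5.9]
gripper_width: 0.722
```

Request:
carry_out(series=[{"dr":[0,0,0],"dp":[0,2,0],"jaw":66},{"dr":[0,0,0],"dp":[0,4,0],"jaw":66},{"dr":[0,0,0],"dp":[0,6,0],"jaw":66},{"dr":[0,0,0],"dp":[0,8,0],"jaw":66},{"dr":[0,0,0],"dp":[0,8,0],"jaw":66}])

```text
time_s: 8.88
tool_pos: [0.6989, -0.0355, 0.0918]
tcp_rot: [[-0.018, 1.0, -0.003], [1.0, 0.018, -0.0], [0.0, -0.003, -1.0]]
ft_force: [-6.2, -0.3, 4.7]
gripper_width: 0.722
```

```bash
python3 -c "
from h import *
go([.688,-.0355,.091],-1.5508)
im=env.capture('side');cv2.imwrite('pics/side8.png',im);cv2.imwrite('pics/s8.png',cv2.resize(im[110:260,170:370],None,fx=3.5,fy=3.5,interpolation=3))"
```

```text
t 8.88 pos [ 0.6989 -0.0355  0.0918] F [-6.2 -0.3  4.7] w 66.3 q [ -9.  45.  65.  -0.  70. -10.]
dp mm [  0.2 -10.9   0.8] dr [-0.0029 -0.     -0.0019]
```

View pics/s8.png

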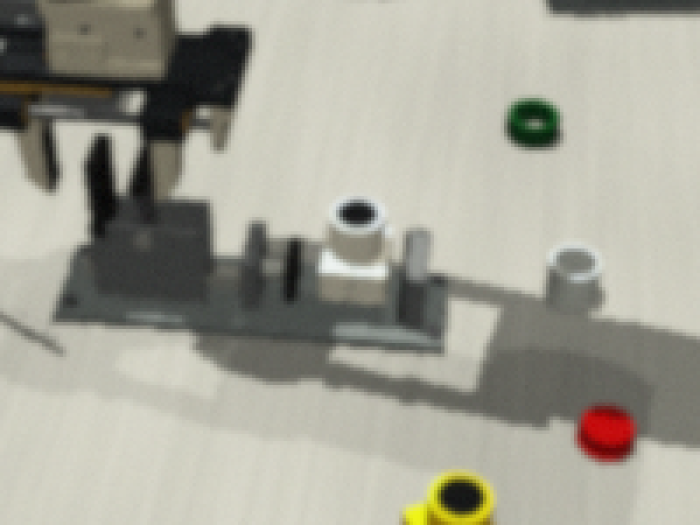

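Request:
carry_out(series=[{"dr":[0,0,0],"dp":[0,2,0],"jaw":66},{"dr":[0,0,0],"dp":[0,4,0],"jaw":66},{"dr":[0,0,0],"dp":[0,6,0],"jaw":66},{"dr":[0,0,0],"dp":[0,8,0],"jaw":66},{"dr":[0,0,0],"dp":[0,8,0],"jaw":66}])

```text
time_s: 9.35
tool_pos: [0.706, -0.0354, 0.0916]
tcp_rot: [[-0.018, 1.0, -0.005], [1.0, 0.018, 0.0], [0.0, -0.005, -1.0]]
ft_force: [-9.1, -1.1, 7.3]
gripper_width: 0.723
```

```bash
cat >> h.py <<'E'
def look(name):
    im=env.capture('side');cv2.imwrite(f'pics/full_{name}.png',im)
    cv2.imwrite(f'pics/{name}.png',cv2.resize(im[160:210,190:310],None,fx=6,fy=6,interpolation=3))
E
python3 -c "
from h import *
go([.6845,-.0355,.091],-1.5508)
look('s9')"
```

```text
t 9.35 pos [ 0.706  -0.0354  0.0916] F [-9.1 -1.1  7.3] w 66.3 q [ -9.  45.  64.  -0.  71. -10.]
dp mm [  0.3 -21.5   0.7] dr [-0.0054 -0.0001 -0.0019]
```

View pics/s9.png

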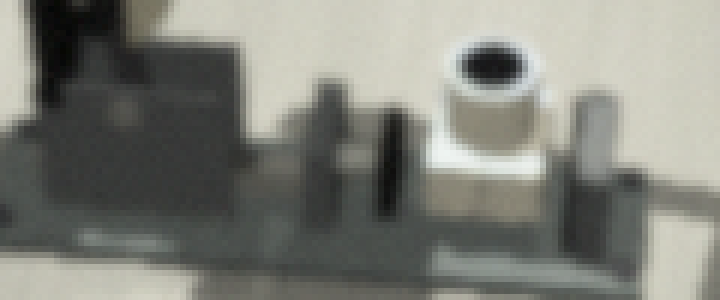

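Request:
carry_out(series=[{"dr":[0,0,0],"dp":[0,-6,0],"jaw":66},{"dr":[0,0,0],"dp":[0,-12,0],"jaw":66},{"dr":[0,0,0],"dp":[0,-18,0],"jaw":66},{"dr":[0,0,0],"dp":[0,-22,0],"jaw":66},{"dr":[0,0,0],"dp":[0,-22,0],"jaw":66}])

```text
time_s: 9.82
tool_pos: [0.6852, -0.0357, 0.0916]
tcp_rot: [[-0.018, 1.0, 0.0], [1.0, 0.018, 0.0], [0.0, 0.0, -1.0]]
ft_force: [-0.3, -0.6, -0.9]
gripper_width: 0.717
```

```bash
python3 -c "
from h import *
go([.6845,-.0355,.091],-1.5508)
look('s10')
import numpy as np
for n in ['pics/side7.png','pics/side8.png','pics/full_s9.png','pics/full_s10.png']:
    g=cv2.imread(n).max(2).astype(int); print(n); 
    for v in (184,188): print(v,g[v,232:290])
S=lambda u,v:((u+.5)/6+190-.5,(v+.5)/6+160-.5)
def ony(p,y):
    o,d=ray('side',*S(*p)); return (o+d*(y-o[1])/d[1]).round(4)
print('pad face',ony((401,210),-.0195),'diag cheek',ony((424,185),-.012),ony((546,185),-.012),'fj',ony((562,250),-.0155))
"
```

```text
t 9.82 pos [ 0.6852 -0.0357  0.0916] F [-0.3 -0.6 -0.9] w 65.8 q [ -9.  43.  68.   0.  68. -10.]
dp mm [ 0.2 -0.7  0.6] dr [ 0.0001 -0.0001 -0.002 ]
pics/side7.png
184 [111 110 105 101  92  80  76  74  71  68  74 101 116 124 125 121 104  74
  42  22  18  39  76 102 111 116 116 115 126 143 161 167 165 157 148 142
 140 143 143 142 141 142 141 146 155 169 184 186 168 151 161 171 151 124
 129 149 154 153]
188 [ 99  99  98  93  83  68  60  56  55  54  61  76  83  88  95  91  74  51
  24  16  20  41  70  89  93  94  92  97 107 126 145 150 147 148 152 166
 188 207 211 216 221 225 226 226 229 233 232 221 179 126 101  90  76  74
 105 128 138 138]
pics/side8.png
184 [100 105 106 104 106 104 100  91  87  77  72  68  77 100 115 118 117 112
 102  71  39  20  24  51  85 108 112 121 133 181 226 239 239 230 215 194
 172 156 149 144 142 142 141 145 157 171 184 186 166 151 161 172 154 127
 132 146 153 154]
188 [ 96  98 101 101 102  97  83  66  60  57  56  54  63  79  96  98  97  95
  74  48  25  17  23  46  73  88  94  97 116 149 170 178 179 185 190 199
 207 211 214 216 223 225 225 228 230 233 233 221
[... 468 characters left out ...]
223 226 227 228 230 233 233 222 179 125  98  92  77  80
 108 133 139 144]
pics/full_s10.png
184 [ 96 103 104 110 108 110 111 110 101  84  76  76  77  78  91 108 117 118
 116 111  93  59  33  21  38  73 100 115 125 145 162 164 164 153 147 147
 149 148 145 145 142 141 140 147 156 169 183 184 169 152 163 170 151 123
 128 145 153 153]
188 [ 82  91  96  99  99 103 100  95  80  64  60  57  57  62  75  88  97  99
  99  91  71  39  19  18  34  61  85  93 108 127 144 147 145 151 162 184
 202 211 212 217 223 225 224 227 229 232 232 221 179 125 100  91  75  78
 106 127 135 137]
pad face [ 0.5685 -0.0195  0.0236] diag cheek [ 0.5586 -0.012   0.0456] [ 0.5121 -0.012   0.0519] fj [ 0.5047 -0.0155  0.0144]
```

Request:
carry_out(series=[{"dr":[0,0,0],"dp":[0,6,0],"jaw":66},{"dr":[0,0,0],"dp":[0,11,0],"jaw":66},{"dr":[0,0,0],"dp":[0,16,0],"jaw":66},{"dr":[0,0,0],"dp":[0,21.5,0],"jaw":66},{"dr":[0,0,0],"dp":[0,21.5,0],"jaw":66}])

```text
time_s: 10.28
tool_pos: [0.707, -0.0354, 0.0915]
tcp_rot: [[-0.018, 1.0, -0.003], [1.0, 0.018, -0.0], [0.0, -0.003, -1.0]]
ft_force: [-7.1, -0.2, 6.1]
gripper_width: 0.719
```

```bash
cat >> h.py <<'E'
def padpos():
    im=env.capture('side');g=im.max(2).astype(float)
    r=[]
    for v in (183,184,185):
        s=g[v,240:290];w=np.clip(70-s,0,None)
        r.append((v,[round(240+i+0.0,1) for i in range(1,49) if s[i]<45 and s[i]<=s[i-1] and s[i]<s[i+1]], (w*np.arange(240,290)).sum()/max(w.sum(),1)))
    print(r)
E
python3 -c "
from h import *
go([.6845,-.0355,.091],-1.5508);look('s11');padpos()"
```

```text
t 10.28 pos [ 0.707  -0.0354  0.0915] F [-7.1 -0.2  6.1] w 66.0 q [ -9.  46.  64.  -0.  71. -10.]
dp mm [  0.3 -22.5   0.6] dr [-0.0031 -0.     -0.0019]
[(183, [258.0], np.float64(257.34285714285716)), (184, [258.0], np.float64(257.6126126126126)), (185, [258.0], np.float64(257.76635514018693))]
```

View pics/s11.png

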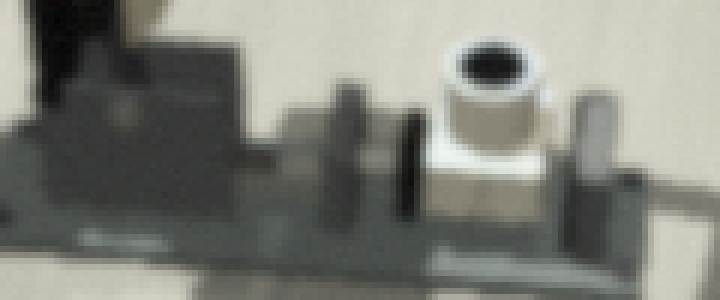

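Request:
carry_out(series=[{"dr":[0,0,0],"dp":[0,-6,0],"jaw":66},{"dr":[0,0,0],"dp":[0,-12,0],"jaw":66},{"dr":[0,0,0],"dp":[0,-18,0],"jaw":66},{"dr":[0,0,0],"dp":[0,-22.5,0],"jaw":66},{"dr":[0,0,0],"dp":[0,-22.5,0],"jaw":66}])

```text
time_s: 10.8
tool_pos: [0.6842, -0.0357, 0.0917]
tcp_rot: [[-0.018, 1.0, 0.0], [1.0, 0.018, 0.0], [0.0, 0.0, -1.0]]
ft_force: [0.3, -0.0, -0.0]
gripper_width: 0.72
```

Request:
carry_out(series=[{"dr":[0,0,0],"dp":[0,6,0],"jaw":66},{"dr":[0,0,0],"dp":[0,11,0],"jaw":66},{"dr":[0,0,0],"dp":[0,16,0],"jaw":66},{"dr":[0,0,0],"dp":[0,22,0],"jaw":66},{"dr":[0,0,0],"dp":[0,22,0],"jaw":66}])

```text
time_s: 11.22
tool_pos: [0.7067, -0.0354, 0.0916]
tcp_rot: [[-0.018, 1.0, -0.003], [1.0, 0.018, -0.0], [0.0, -0.003, -1.0]]
ft_force: [-6.3, -0.5, 5.8]
gripper_width: 0.718
```

```bash
python3 -c "
from h import *
go([.6845,-.0355,.091],-1.5508);look('s12');padpos()"
```

```text
t 11.22 pos [ 0.7067 -0.0354  0.0916] F [-6.3 -0.5  5.8] w 65.9 q [ -9.  45.  64.  -0.  71. -10.]
dp mm [  0.3 -22.2   0.7] dr [-0.0027 -0.     -0.0018]
[(183, [], np.float64(256.42857142857144)), (184, [], np.float64(259.77777777777777)), (185, [], np.float64(259.8888888888889))]
```

View pics/s12.png

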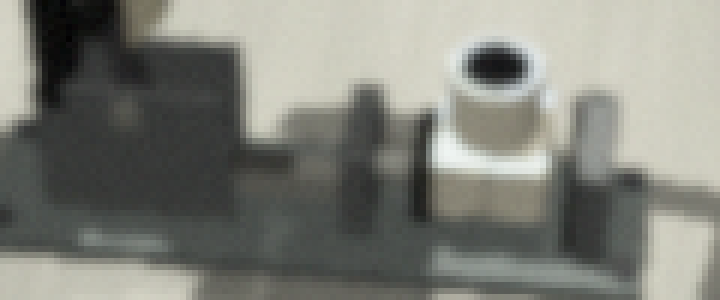

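```bash
cat >> h.py <<'E'
def track(im):
    g=im.max(2); m=(g[164:180,260:288]<75).astype('u1')
    n,l,st,c=cv2.connectedComponentsWithStats(m);i=1+np.argmax(st[1:,4])
    hw=np.clip(100-g[164:180,260:288].astype(float),0,None)*cv2.dilate((l==i).astype('u1'),np.ones((3,3)))
    u=(hw.sum(0)*np.arange(260,288)).sum()/hw.sum();v=(hw.sum(1)*np.arange(164,180)).sum()/hw.sum()
    X=onz('side',u,v,.086)
    # jaw plate: darkest above bed, row 176..180
    s=g[177:181,235:258].astype(float).mean(0)
    print('hole',round(u,2),round(v,2),X.round(4),'row177-180',s.astype(int))
E
python3 -c "
from h import *
for n in ['full_s10','full_s11','full_s12']: track(cv2.imread(f'pics/{n}.png'))
track(cv2.imread('pics/side7.png'))"
```

```text
hole 271.44 170.56 [ 0.5368 -0.0381  0.086 ] row177-180 [210 209 209 208 205 194 161 114  81  72  71  72  99 136 157 163 163 162
 146 115  87  91 118]
hole 271.65 170.58 [ 0.5363 -0.0381  0.086 ] row177-180 [203 191 169 151 145 145 143 142 139 124 102  83  73  71  69  84 116 137
 144 150 156 151 132]
hole 272.29 170.6 [ 0.5349 -0.0382  0.086 ] row177-180 [204 193 176 158 147 144 143 142 143 141 140 134 121 100  83  76  72  71
  85 121 151 163 165]
hole 271.38 170.54 [ 0.537  -0.0381  0.086 ] row177-180 [209 203 181 137  95  76  70  68  90 142 179 186 178 167 150 120  84  70
  95 134 154 155 153]
```

Request:
carry_out(series=[{"dr":[0,0,0],"dp":[0,-6,0],"jaw":66},{"dr":[0,0,0],"dp":[0,-12,0],"jaw":66},{"dr":[0,0,0],"dp":[0,-18,0],"jaw":66},{"dr":[0,0,0],"dp":[0,-22.5,0],"jaw":66},{"dr":[0,0,0],"dp":[0,-22.5,0],"jaw":66}])

```text
time_s: 11.73
tool_pos: [0.6837, -0.0357, 0.0916]
tcp_rot: [[-0.018, 1.0, 0.0], [1.0, 0.018, 0.0], [0.0, 0.0, -1.0]]
ft_force: [0.2, 0.4, -0.4]
gripper_width: 0.719
```

Request:
carry_out(series=[{"dr":[0,0,0],"dp":[0,6,0],"jaw":66},{"dr":[0,0,0],"dp":[0,11,0],"jaw":66},{"dr":[0,0,0],"dp":[0,16,0],"jaw":66},{"dr":[0,0,0],"dp":[0,22,0],"jaw":66},{"dr":[0,0,0],"dp":[0,22,0],"jaw":66}])

```text
time_s: 12.15
tool_pos: [0.7062, -0.0354, 0.0917]
tcp_rot: [[-0.018, 1.0, -0.003], [1.0, 0.018, -0.0], [-0.0, -0.003, -1.0]]
ft_force: [-6.8, 0.0, 6.8]
gripper_width: 0.723
```

```bash
python3 -c "
from h import *
go([.6845,-.0355,.091],-1.5508);look('s13');track(cv2.imread('pics/full_s13.png'))"
```

```text
t 12.15 pos [ 0.7062 -0.0354  0.0917] F [-6.8  0.   6.8] w 66.3 q [ -9.  45.  64.  -0.  71. -10.]
dp mm [  0.3 -21.7   0.8] dr [-0.0026  0.     -0.0019]
hole 275.26 170.84 [ 0.5282 -0.0383  0.086 ] row177-180 [204 194 176 159 147 144 144 142 143 141 142 143 145 145 137 121  97  81
  75  75  78 104 140]
```

View pics/s13.png

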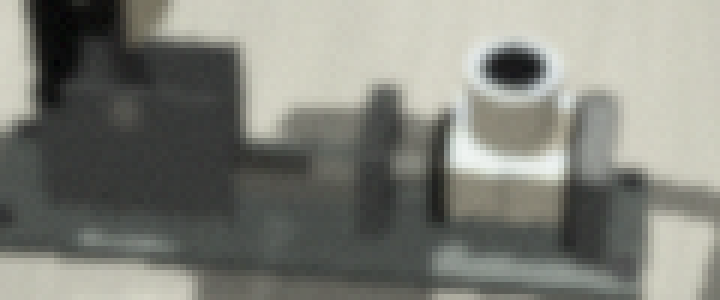

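Request:
carry_out(series=[{"dr":[0,0,0],"dp":[0,-6,0],"jaw":66},{"dr":[0,0,0],"dp":[0,-12,0],"jaw":66},{"dr":[0,0,0],"dp":[0,-18,0],"jaw":66},{"dr":[0,0,0],"dp":[0,-22.5,0],"jaw":66},{"dr":[0,0,0],"dp":[0,-22.5,0],"jaw":66}])

```text
time_s: 12.62
tool_pos: [0.6832, -0.0357, 0.0917]
tcp_rot: [[-0.018, 1.0, 0.0], [1.0, 0.018, 0.0], [0.0, 0.0, -1.0]]
ft_force: [0.1, -0.8, 0.2]
gripper_width: 0.723
```

Request:
carry_out(series=[{"dr":[0,0,0],"dp":[0,5,0],"jaw":66},{"dr":[0,0,0],"dp":[0,9,0],"jaw":66},{"dr":[0,0,0],"dp":[0,13,0],"jaw":66},{"dr":[0,0,0],"dp":[0,16,0],"jaw":66},{"dr":[0,0,0],"dp":[0,16,0],"jaw":66}])

```text
time_s: 13.03
tool_pos: [0.6996, -0.0355, 0.0918]
tcp_rot: [[-0.018, 1.0, -0.002], [1.0, 0.018, -0.0], [-0.0, -0.002, -1.0]]
ft_force: [-6.3, -0.5, 5.8]
gripper_width: 0.72
```

```bash
python3 -c "
from h import *
go([.6845,-.0355,.091],-1.5508);look('s14');track(cv2.imread('pics/full_s14.png'))"
```

```text
t 13.03 pos [ 0.6996 -0.0355  0.0918] F [-6.3 -0.5  5.8] w 66.1 q [ -9.  45.  65.  -0.  70. -10.]
dp mm [  0.3 -15.    0.8] dr [-0.0024  0.     -0.0019]
hole 275.67 170.9 [ 0.5272 -0.0383  0.086 ] row177-180 [210 210 208 201 185 165 158 157 151 145 144 145 144 145 143 140 130 109
  86  76  74  77  95]
```

View pics/s14.png

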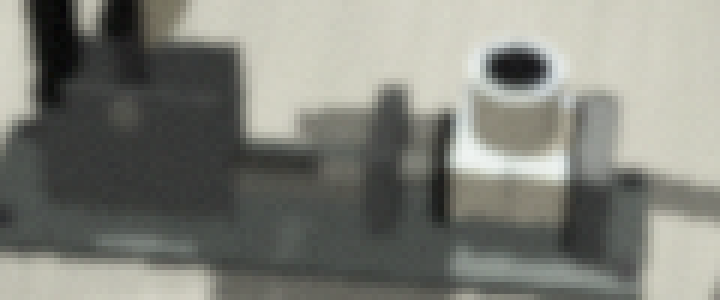

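Request:
carry_out(series=[{"dr":[0,0,0],"dp":[0,2,0],"jaw":66},{"dr":[0,0,0],"dp":[0,4,0],"jaw":66},{"dr":[0,0,0],"dp":[0,6.5,0],"jaw":66},{"dr":[0,0,0],"dp":[0,6.5,0],"jaw":66},{"dr":[0,0,0],"dp":[0,6.5,0],"jaw":66}])

```text
time_s: 13.5
tool_pos: [0.705, -0.0354, 0.0917]
tcp_rot: [[-0.018, 1.0, -0.004], [1.0, 0.018, -0.0], [0.0, -0.004, -1.0]]
ft_force: [-9.2, 0.2, 6.6]
gripper_width: 0.715
```

```bash
python3 -c "
from h import *
go([.6845,-.0355,.091],-1.5508);look('s15');track(cv2.imread('pics/full_s15.png'))"
```

```text
t 13.5 pos [ 0.705  -0.0354  0.0917] F [-9.2  0.2  6.6] w 65.7 q [ -9.  45.  64.  -0.  71. -10.]
dp mm [  0.3 -20.5   0.8] dr [-0.0045 -0.     -0.0018]
hole 275.69 170.9 [ 0.5272 -0.0382  0.086 ] row177-180 [207 195 178 159 149 144 143 141 142 142 145 143 145 145 146 144 142 132
 110  89  78  76  76]
```

View pics/s15.png

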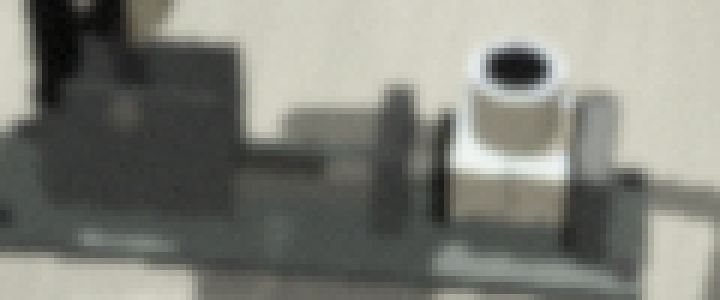

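Run:
```python
from h import *
def prof(n):
    g=cv2.imread(n).max(2).astype(float); return g[173:181].mean(0)  # jaw above
def jc(n):
    out=[]
    g=cv2.imread(n).max(2).astype(float)
    for v in range(176,182):
        s=g[v,230:264]; x=np.arange(230,264)
        # right edge of jaw: crossing of 105 after jaw min
        m=[i for i in range(2,33) if s[i]<86 and s[i]<=s[i-1]+6]
        if not m: continue
        i=m[0]
        while i>0 and not (s[i-1]>=105): i-=1
        L=x[i]-(105-s[i])/(s[i-1]-s[i]) if i>0 else np.nan
        out.append(round(L,2))
    return out
for n in ['side7','side8','full_s9','full_s10','full_s11','full_s12','full_s13','full_s14','full_s15']: print(n,jc(f'pics/{n}.png'))
```

```text
side7 [np.float64(239.17), np.float64(238.98), np.float64(238.91), np.float64(238.67), np.float64(238.39), np.float64(238.04)]
side8 [np.float64(241.28), np.float64(241.07), np.float64(240.81), np.float64(240.59), np.float64(240.26), np.float64(240.04)]
full_s9 [np.float64(242.91), np.float64(242.45), np.float64(241.64), np.float64(240.71), np.float64(240.4), np.float64(239.93)]
full_s10 [np.float64(242.83), np.float64(242.61), np.float64(242.37), np.float64(242.13), np.float64(241.89), np.float64(241.66)]
full_s11 [np.float64(246.22), np.float64(245.83), np.float64(245.05), np.float64(244.0), np.float64(243.56), np.float64(243.35)]
full_s12 [np.float64(249.31), np.float64(248.76), np.float64(247.86), np.float64(247.11), np.float64(246.62), np.float64(246.5)]
full_s13 [np.float64(251.56), np.float64(250.73), np.float64(250.06), np.float64(249.53), np.float64(249.29)]
full_s14 [np.float64(252.92), np.float64(252.26), np.float64(251.43), np.float64(250.91), np.float64(250.5)]
full_s15 [np.float64(254.22), np.float64(253.4), np.float64(252.41), np.float64(252.15), np.float64(251.92)]
```

Request:
carry_out(series=[{"dr":[0,0,0],"dp":[0,0.3,0],"jaw":66},{"dr":[0,0,0],"dp":[0,0.3,0],"jaw":66},{"dr":[0,0,0],"dp":[0,0.3,0],"jaw":66},{"dr":[0,0,0],"dp":[0,0.3,0],"jaw":66},{"dr":[0,0,0],"dp":[0,0.3,0],"jaw":66}])

```text
time_s: 13.97
tool_pos: [0.7051, -0.0354, 0.0917]
tcp_rot: [[-0.018, 1.0, -0.005], [1.0, 0.018, -0.0], [0.0, -0.005, -1.0]]
ft_force: [-9.9, -0.5, 8.1]
gripper_width: 0.718
```

```bash
python3 -c "
from h import *
for i in range(3):
    go([.6845,-.0355,.091],-1.5508);im=env.capture('side');track(im)
cv2.imwrite('pics/end.png',im)"
```

```text
t 13.97 pos [ 0.7051 -0.0354  0.0917] F [-9.9 -0.5  8.1] w 65.9 q [ -9.  45.  64.  -0.  71. -10.]
dp mm [  0.3 -20.6   0.8] dr [-0.0049 -0.     -0.0018]
hole 275.69 170.89 [ 0.5272 -0.0383  0.086 ] row177-180 [205 196 177 159 149 144 144 142 142 143 144 144 145 145 144 144 141 132
 112  89  77  75  74]
t 14.02 pos [ 0.7051 -0.0354  0.0917] F [-10.8  -1.1   7.7] w 65.8 q [ -9.  45.  64.  -0.  71. -10.]
dp mm [  0.3 -20.6   0.8] dr [-0.0049 -0.0001 -0.0019]
hole 275.7 170.9 [ 0.5272 -0.0383  0.086 ] row177-180 [207 196 177 159 147 145 144 143 142 142 144 144 145 145 145 143 141 132
 111  88  78  75  75]
t 14.07 pos [ 0.7051 -0.0354  0.0917] F [-9.9 -1.5  7.6] w 65.9 q [ -9.  45.  64.  -0.  71. -10.]
dp mm [  0.3 -20.6   0.8] dr [-0.0049 -0.0001 -0.0019]
hole 275.73 170.9 [ 0.5271 -0.0383  0.086 ] row177-180 [206 197 178 159 148 145 144 141 143 141 143 143 146 145 146 143 142 132
 111  88  77  75  76]
```

View pics/end.png

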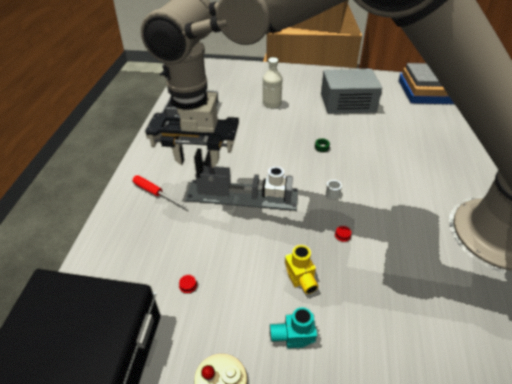

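```bash
python3 -c "
from h import *
print(env.close_job())"
```

```text
the job is handed in; nothing more can be done
None
```

I stood the white diagonal on the clamp bed, socket up with its cheeks facing the pads, and let go of it. I then pumped the trigger five strokes and handed the job in at about 14 s with the bar still squeezed. The hand-in gave no verdict.

**Diagonal:** It is upright and hard against the fixed jaw. It stopped moving at world x of about 0.527 m while the jaw kept advancing. It looks centred across the clamp to within a couple of mm.

**Trigger:** The push on the bar rose from about 6.5 N while the diagonal was sliding to about 10 N at the end, and held steady with the bar short of its hard stop. The arm and gripper were well clear of the diagonal.

**Pad (least certain):** I could only estimate how far the pad is pushed in:
- Counting the jaw's movement from the bar travel gave about 4.7 mm.
- Tracking the jaw in the side camera gave about 6 mm.
- The rise in bar force suggested up to about 8 mm.

All three fall within 3.5 to 10.5 mm. They spread because the housing partly hides the pad from the side camera, which resolves only about 2 mm per pixel.

**Other parts:** The caps, tube, eyecup and coloured look-alikes appear in the same places in the last picture. I judged this by eye and did not measure it.

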